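Gauge the wide sample vessel in the bench caliper

TASK

Stand the wider of the two steel sample vessels on the bench between the open jaws of the bench caliper, then slide the moving jaw closed until the vessel touches both jaws. Push the jaw gently and without tilting it, leave it closed on the upright vessel, and leave everything else on the bench where it is.

Things in the scene. Friction and masses are not known exactly. Their poses are not given: they have to be found in the camera images.
- caliper: Large steel bench caliper lying flat, fixed to the bench. Origin: on the bench, under the beam's centre line, in the plane of the fixed jaw's measuring face. +y: along the beam, the way the jaw opens; -x: the side to which both jaws stick out (towards the robot). Beam 24 mm wide, y -20 to 270 mm, top 32 mm up. Two grey clamps 50 mm (x) by 26 mm at y -12 and 262 mm, 46 mm high.
- fixed_jaw: Fixed steel jaw, same origin and axes as the caliper. Measuring face at y = 0, looking to +y; reaches from the beam to x = -100 mm; 21 to 33 mm above the bench; lies at y -16 to 0 mm (the outer third -9 to 0). Its foot around the beam reaches to x = -22 and y = -20 mm.
- moving_jaw: Moving jaw and carriage. Origin: on the bench under the beam's centre line, in the plane of its measuring face, which looks to -y; axes as the caliper's. Jaw: to x = -100 mm, z 21 to 33, y 0 to 16 (outer third 0 to 9). Aluminium carriage: x -22 to 22 mm, y 0 to 64, top 40 mm above the bench; on it a flat dial (y 3 to 37, top 46 mm) and a black thumb tab.
- tab (a point): Middle of the back (+y) face of the thumb tab, 53 mm above the bench, on the beam's centre line, 52 mm in +y from the moving measuring face. The tab is 26 mm wide (x), 10 mm thick (y), 40 to 66 mm above the bench; push it in -y to close the jaw. Behind it the carriage top (40 mm high) goes on for 12 mm.
- carriage (a joint): Opening between the measuring faces in m: 0 closed, at most 0.17; starts 0.09 to 0.13. Sliding takes about 8 N, and the carriage stays where it is left.
- play (a joint): Tilt of moving jaw and carriage on the beam, rad, about a vertical axis on the beam's centre line; 0 = square. Springy, about 10 N m per rad, to 0.15 either way; springs back when let go. Pushed at the tab it tilts only once the vessel is nipped (10 N on a vessel 50 mm out: -0.05); pushed near the jaw's tip, sliding alone tilts it by +0.07. More than 0.06 either way is too much.
- wide_vessel: The vessel to be gauged: sealed steel cylinder, upright, 44 mm diameter and 52 mm high, with a neck of 26 mm diameter on top up to 86 mm; 0.3 to 0.5 kg. Origin: centre of its underside; z up. Starts on the bench to the robot's right, beside the caliper.
- slim_vessel: The other vessel, same heights and neck but 32 mm body diameter; leave it. Origin: centre of its underside. The two may stand in each other's place.
- wrench: Steel wrench, 190 mm, lying beyond the caliper; leave it.
- jar: Amber glass jar, 68 mm diameter, 95 mm high, beyond on the right; leave it.
- flange: Steel ring, 72 mm diameter, 18 mm high, on the left; leave it.

How it is judged:
By the outcome, as a careful person would: the job done as asked, in the order asked, and still so for the second after the job is handed in, with the robot touching nothing.
It also fails if it takes over 50 s, if anything falls off the work surface, if the arm or the gripper's body presses on something with over 40 N, if the wrist force passes 120 N, or if a joint passes its speed limit or range.

ROBOT

A 6-joint arm with a two-finger parallel gripper is mounted at the origin on the work surface. World frame = base frame: x ahead of the robot, y to its left, z up, the work surface at z = 0. Lengths are in m, angles in rad, forces in N, time in s.
With the tool pointing down it reaches from about 0.25 to 0.775 m from the base axis. Payload 4 kg.
Tool frame: the origin (TCP) lies between the finger pads; the fingertips stand 14 mm ahead of it and the grasp point (between the pads) lies 5 mm behind it (tip_reach is the distance from the TCP to the fingertips, in m); z points along the fingers, y is the line along which they close (so a half turn about z gives the same grasp; the last joint's range is limited). The gripper opens to 94 mm and grips with 3 to 60 N. Pads are 16 mm wide; open, the fingers measure 119 mm over their backs; the gripper's body (75 mm by 177 mm) begins 78 mm behind the grasp point.
Start: joints at [-1.377, 0.087, 1.371, -0, 1.684, -0.103], TCP at [0.161, -0.526, 0.22] pointing down, gripper open.
Joint ranges: [-3.1, 3.1], [-0.76, 2.03], [0.27, 2.55], [-1.08, 4.22], [0.17, 2.65], [-2.57, 2.57]. Speed limits (rad/s): [2.79, 2.79, 3.14, 3.14, 3.14, 3.14].

INTERFACE

Orientations are given as [roll, pitch, yaw] about the fixed x, y, z axes, in that order (R = Rz(yaw) Ry(pitch) Rx(roll)).
In Python, from bench import * gives the robot as it stands. The module is installed in compiled form; this text tells all that it offers.
- The arm moves only by the tool servo_tool, never from a script. Its argument "targets" is a list of rows, each a list of 4 numbers: the shift along the tool's x, y, z in cm, then the turn about the tool's z in degrees. A call has 1 to 8 rows; each row is the pose to reach, as a shift and turn from the pose commanded when the call began, along the tool's axes at that moment; what a row does not reach only later rows make up. A row lasts 1/8 s, in which the tool goes at most 62.5 mm and 10.7 degrees, less where a joint would pass 70% of its speed; a pose out of reach is approached as far as the arm can. A call with a gripper value outside its range is refused whole. "claw" is the closure in counts, from 0 (fully open) to 255 (shut), set as the call begins (left out, the last holds). The fingers move at their own pace and stop on an object; the grip force is fixed at half the most. Time passes only in rows, so rows that repeat a pose let the fingers close. It gives the time, the measured TCP pose, the force, the opening and the grip force at its end, in the units of the state.
- get_obs(): the state, without advancing time (a new reading comes with each control period).
- snapshot(name): name is "scene" or "top"; returns the picture (480x640x3 uint8, blue, green, red); there is no depth.
- camera_model(name): a dict with "camera_matrix" (3x3 intrinsics, pixels), "k1" (the pictures are not rectified: a ray, as slopes to the right and down, at radius r is drawn at 1 + k1 r^2 times it, then the intrinsics apply), "camera_from_world" (4x4, takes a point from world to camera coordinates). Camera axes: x right, y up, looking along -z (the intrinsics and any distortion apply to the point x, -y, -z); pixel columns grow to the right and rows downward; lengths in m; the calibration is good to about 2 mm. A picture is of the moment at which its call begins. camera_model takes no time and is no camera call.
- close_job(): hands the job in; it is judged then, once.
The state is a dict: "time": time; "joint_positions": joint angles; "qvel": joint speeds; "joint_torque": joint torques, N m; "tool_pos": TCP position; "ee_rot": TCP orientation; "wrist_force": force on the tool from outside, world axes, zero at the start; "wrist_torque": the same for the moment, N m; "width": finger opening in m; "finger_force": force on a finger pad.
Only numpy, scipy, OpenCV 4.12 (cv2) and the standard library are available. Lean on these libraries where they do the work, as an engineer would, in place of code of your own. Each camera call takes 0.05 s, during which the arm holds its last target. There are 200 camera calls.

## Working session

There is one attempt and no reset: what is moved stays moved. The work goes in short steps, Python scripts to look and compute and a tool call to move; the robot and the scene stay as the last step left them, time stands still between calls to the robot, and variables do not carry over. Pictures are saved under pics/ and viewed, at most 10 in all, crops included, and the job is handed in when it is done.

Besides the shell and the picture viewer there is one more tool, called after "Request:" by a JSON object that holds its "method" and its "body", one argument or row to a line. servo_tool: Moves the arm, as the interface text tells. Its arguments: {"type":"object","properties":{"targets":{"type":"array"},"claw":{"type":"number"}},"required":["targets"]}

```bash
mkdir -p pics
cat > h.py <<'E'
from bench import *
import numpy as np, cv2
def snap(cam,name):
    im=snapshot(cam); cv2.imwrite(f'pics/{name}.png',im); return im
def px2w(cam,uv,z):
    m=camera_model(cam);K=np.array(m["camera_matrix"]);T=np.array(m["camera_from_world"]);k=m["k1"]
    out=[]
    for u,v in uv:
        d=np.linalg.solve(K,[u,v,1.])[:2]; s=d.copy()
        for _ in range(30): s=d/(1+k*(s@s))
        ray=T[:3,:3].T@np.array([s[0],-s[1],-1]); c=-T[:3,:3].T@T[:3,3]
        out.append((c+ray*(z-c[2])/ray[2]))
    return np.round(np.array(out),4)
def w2px(cam,P):
    m=camera_model(cam);K=np.array(m["camera_matrix"]);T=np.array(m["camera_from_world"]);k=m["k1"]
    out=[]
    for p in P:
        q=T[:3,:3]@np.array(p)+T[:3,3]; s=np.array([q[0],-q[1]])/-q[2]; s=s*(1+k*(s@s))
        out.append((K@[*s,1])[:2])
    return np.round(np.array(out),1)
E
python3 - <<'E'
from h import *
snap('top','top1');snap('scene','scene1')
for c in('top','scene'):
    m=camera_model(c);T=np.array(m["camera_from_world"]);print(c,-T[:3,:3].T@T[:3,3],m['camera_matrix'],m['k1'])
print(get_obs())
E
```

```text
top [0.44029355 0.01651546 0.93101311] [[525.03645007   0.         323.034958  ]
 [  0.         525.03645007 238.83205488]
 [  0.           0.           1.        ]] -0.15027066934748
scene [1.17313799 0.36651988 0.78812709] [[564.67530368   0.         316.09943767]
 [  0.         564.67530368 240.80560907]
 [  0.           0.           1.        ]] -0.1670588810971106
{'time': 0.1, 'joint_positions': array([-1.37710576e+00,  8.78814593e-02,  1.37206984e+00, -3.95423278e-05,
        1.68358370e+00, -1.03118430e-01]), 'qvel': array([ 0.00077147, -0.00073919, -0.00507015, -0.00062677,  0.00132524,
        0.00097627]), 'joint_torque': array([ 1.79269973e-03, -3.41251624e+01, -3.03302050e+01,  7.18844938e-02,
        3.04319803e-02, -9.78022058e-05]), 'tool_pos': array([ 0.16074419, -0.52551258,  0.21843787]), 'ee_rot': array([-3.13965658e+00, -1.60845639e-04,  2.96804433e-01]), 'wrist_force': array([-0.37649254,  0.05581477, -0.43146763]), 'wrist_torque': array([-0.0231103 ,  0.02584692,  0.05609533]), 'finger_force': 0.0, 'width': 0.09440359187908064}
```

View pics/top1.png

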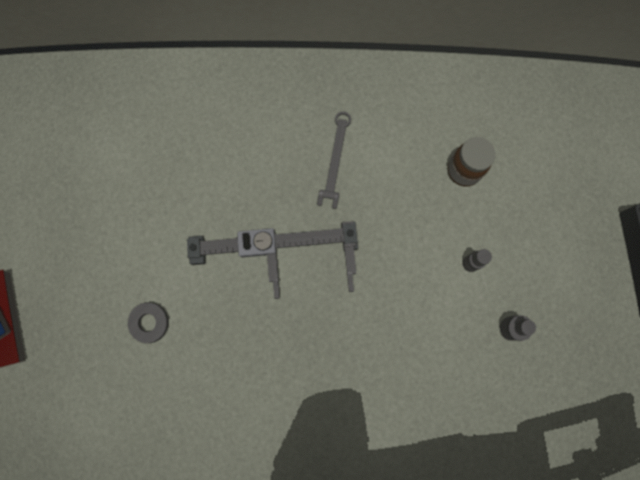

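View pics/scene1.png

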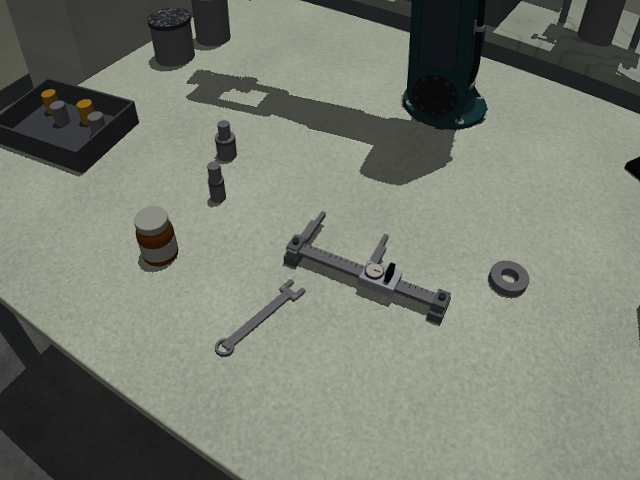

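The top view shows the caliper with its clamps at about (196,249) and (349,234). The moving jaw is at (275,275), and its tab at (247,240). The vessels have their necks at (483,257), the slim one, and (527,327), the wide one. I'll take an enlarged crop to get finer pixel positions.

Run:
```python
from h import *
im=cv2.imread('pics/top1.png')
a=cv2.resize(im[210:310,175:375],None,fx=4,fy=4,interpolation=cv2.INTER_CUBIC)
b=cv2.resize(im[235:360,440:560],None,fx=1.6*1.0,fy=1.6,interpolation=cv2.INTER_CUBIC)
c=np.zeros((600,800,3),np.uint8);c[:400]=a;c[400:600,:192]=b
s=cv2.imread('pics/scene1.png')
d=cv2.resize(s[110:210,190:250],None,fx=2,fy=2,interpolation=cv2.INTER_CUBIC);c[400:600,220:340]=d
c=cv2.convertScaleAbs(c,alpha=1.7,beta=0)
cv2.imwrite('pics/crop1.png',c)
```

```text
(no output)
```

View pics/crop1.png

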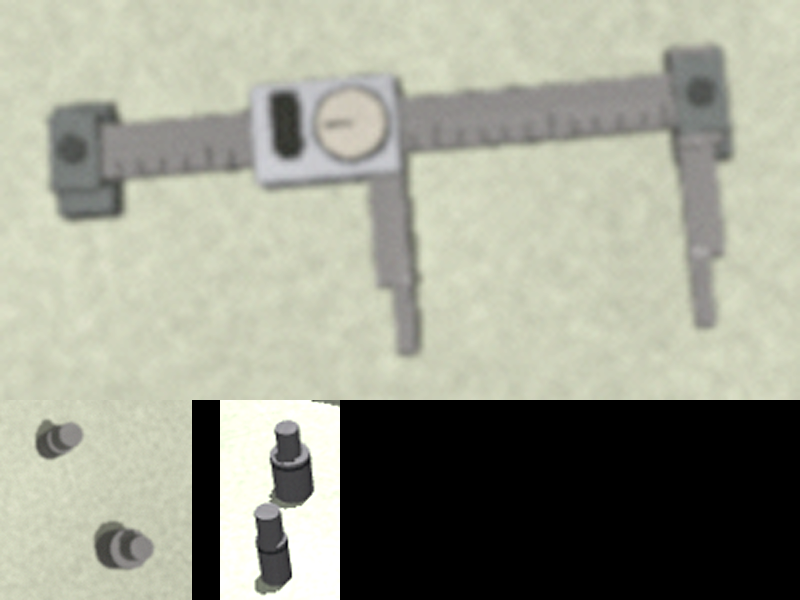

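Run:
```python
from h import *
o=lambda L:[(174.6+x/4,209.6+y/4) for x,y in L]
d=px2w('top',o([(70,149),(700,92)]),.046);v=d[0]-d[1];print(d,np.linalg.norm(v))
print('jaws fixed tip/root, moving tip/root',px2w('top',o([(694,326),(684,150),(419,353),(408,190)]),.033))
print('tab',px2w('top',o([(285,124)]),.066))
print('wide,slim',px2w('top',[(526.7,327.2),(482.8,257.3)],.086))
print('scene wide,slim',px2w('scene',[(189.8+(288-220)/2,109.8+27/2),(189.8+(267-220)/2,109.8+112/2)],.086))
```

```text
[[ 0.586   0.2468  0.046 ]
 [ 0.6173 -0.0243  0.046 ]] 0.2729008977632723
jaws fixed tip/root, moving tip/root [[ 0.5178 -0.0239  0.033 ]
 [ 0.5941 -0.0183  0.033 ]
 [ 0.5034  0.0934  0.033 ]
 [ 0.5737  0.1008  0.033 ]]
tab [[0.5955 0.1506 0.066 ]]
wide,slim [[ 0.4591 -0.3148  0.086 ]
 [ 0.5731 -0.2434  0.086 ]]
scene wide,slim [[ 0.4595 -0.315   0.086 ]
 [ 0.5776 -0.2433  0.086 ]]
```

The crop confirms that the wide vessel is at (527,327), with its world position agreeing between both cameras at (0.459, -0.315). The caliper yaw is 6.6°, its origin is at (0.616, -0.012) and the opening is about 0.118 m. I'll go above the wide vessel with tool y along the caliper's x.

Request:
{"method": "servo_tool", "body": {
  "targets": [
    [3,-1,0,-10],
    [8,-2.7,0,-20],
    [13.5,-4.4,0,-30],
    [19,-6.2,0,-40],
    [24.5,-8,0,-50],
    [29.5,-9.7,0,-60],
    [33,-10.8,0,-70],
    [34.7,-11.4,0,-79.6]
  ],
  "claw": 0
}}

```text
time: 1.1
tool_pos: [0.4607, -0.3137, 0.2187]
ee_rot: [-3.141, -0.001, 1.694]
wrist_force: [-0.1, 0.4, -0.9]
width: 0.0939
finger_force: 0.0
```

Request:
{"method": "servo_tool", "body": {
  "targets": [
    [0,0,1,0],
    [0,0,3,0],
    [0,0,4,0],
    [0,0,4,0]
  ]
}}

```text
time: 1.6
tool_pos: [0.4581, -0.3155, 0.178]
ee_rot: [-3.139, -0.002, 1.684]
wrist_force: [0.6, 0.6, -0.2]
width: 0.0938
finger_force: 0.0
```

Run:
```python
from h import *
a=snap('top','t2');b=snap('scene','s2')
o=get_obs();print(o['tool_pos'],o['ee_rot'],o['time'])
c=np.hstack([cv2.resize(a[270:390,470:590],(400,400),interpolation=2),cv2.resize(b[60:180,160:280],(400,400),interpolation=2)])
cv2.imwrite('pics/c2.png',cv2.convertScaleAbs(c,alpha=1.6))
```

```text
[ 0.45908224 -0.31599084  0.17984914] [3.14131757e+00 5.27105770e-04 1.68457033e+00] 1.7
```

View pics/c2.png

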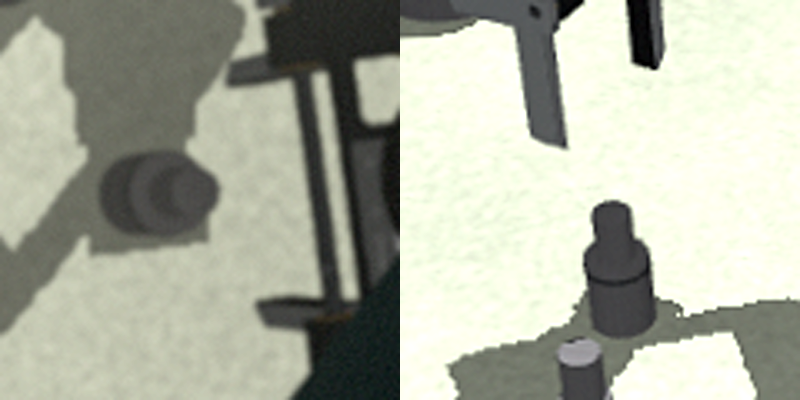

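The fingers straddle the wide vessel: its neck is at about (195,190) in the left crop, and it lies between the two fingers. I'll descend onto the neck and grip.

Request:
{"method": "servo_tool", "body": {
  "targets": [
    [0,0,2,0],
    [0,0,5,0],
    [0,0,8,0],
    [0,0,10,0],
    [0,0,11,0],
    [0,0,11,0]
  ]
}}

```text
time: 2.45
tool_pos: [0.4593, -0.3156, 0.0696]
ee_rot: [-3.141, -0.0, 1.686]
wrist_force: [-1.0, -0.1, 0.0]
width: 0.094
finger_force: 0.0
```

Request:
{"method": "servo_tool", "body": {
  "targets": [
    [0,0,0,0],
    [0,0,0,0],
    [0,0,0,0],
    [0,0,0,0],
    [0,0,0,0],
    [0,0,0,0]
  ],
  "claw": 255
}}

```text
time: 3.2
tool_pos: [0.4593, -0.3154, 0.0694]
ee_rot: [-3.142, -0.0, 1.686]
wrist_force: [0.5, 0.5, 0.5]
width: 0.0378
finger_force: 0.0
```

Request:
{"method": "servo_tool", "body": {
  "targets": [
    [0,0,0,0],
    [0,0,0,0],
    [0,0,0,0],
    [0,0,-1,0],
    [0,0,-3,0],
    [0,0,-6,0],
    [0,0,-9,0],
    [0,0,-10,0]
  ]
}}

```text
time: 4.2
tool_pos: [0.46, -0.3161, 0.1718]
ee_rot: [3.139, 0.003, 1.686]
wrist_force: [-0.5, -0.8, -3.4]
width: 0.0255
finger_force: 30.0
```

Request:
{"method": "servo_tool", "body": {
  "targets": [
    [1.5,0.7,0,0],
    [5.5,2.5,0,0],
    [10.5,4.9,0,0],
    [16,7.4,0,0],
    [21.5,10,0,0],
    [26.5,12.3,0,0],
    [30,13.9,0,0],
    [30.9,14.3,0,0]
  ]
}}

```text
time: 5.2
tool_pos: [0.5648, 0.0115, 0.1671]
ee_rot: [-3.137, -0.002, 1.69]
wrist_force: [0.1, 0.1, -4.5]
width: 0.0255
finger_force: 30.0
```

Request:
{"method": "servo_tool", "body": {
  "targets": [
    [0,0,0.5,0],
    [0,0,1.5,0],
    [0,0,2.5,0],
    [0,0,3,0],
    [0,0,3,0]
  ]
}}

```text
time: 5.82
tool_pos: [0.5653, 0.0074, 0.1386]
ee_rot: [-3.14, -0.0, 1.685]
wrist_force: [-0.0, 0.0, -3.6]
width: 0.0255
finger_force: 30.0
```

Run:
```python
from h import *
a=snap('top','t3');b=snap('scene','s3')
o=get_obs();print(o['tool_pos'],o['ee_rot'],o['time'],o['width'],o['finger_force'])
c=np.hstack([cv2.resize(a[200:320,250:370],(400,400),interpolation=2),cv2.resize(b[170:290,270:390],(400,400),interpolation=2)])
cv2.imwrite('pics/c3.png',cv2.convertScaleAbs(c,alpha=1.6))
```

```text
[0.56601949 0.0076435  0.13970343] [3.14107725e+00 1.92710518e-04 1.68561696e+00] 5.925 0.025469036124462933 29.99754935503006
```

View pics/c3.png

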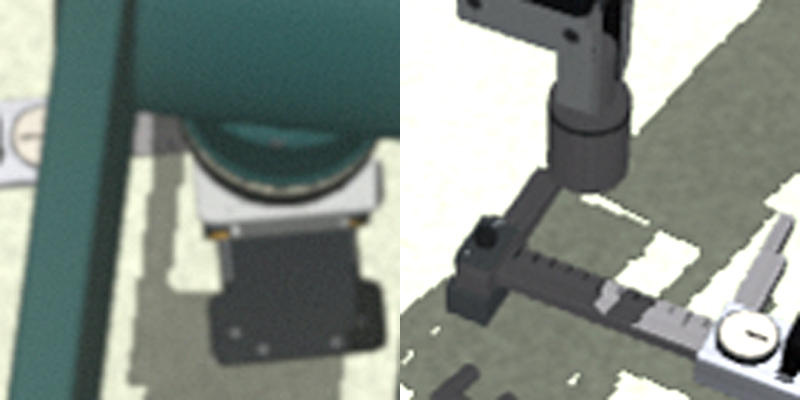

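The scene view shows the vessel held upright over the gap, just to the +y side of the fixed jaw, with its lower edge at about (590,190) in the right crop. I'll shift it 4 mm away from the fixed jaw and lower it.

Request:
{"method": "servo_tool", "body": {
  "targets": [
    [0.4,0,1,0],
    [0.4,0,3,0],
    [0.4,0,4.8,0],
    [0.4,0,6,0],
    [0.4,0,6.6,0],
    [0.4,0,6.9,0],
    [0.4,0,6.9,0],
    [0.4,0,6.9,0]
  ]
}}

```text
time: 6.92
tool_pos: [0.5659, 0.0118, 0.0712]
ee_rot: [3.14, 0.0, 1.686]
wrist_force: [-1.1, -0.7, -3.0]
width: 0.0255
finger_force: 30.0
```

Request:
{"method": "servo_tool", "body": {
  "targets": [
    [0,0,0.1,0],
    [0,0,0.15,0],
    [0,0,0.15,0]
  ]
}}

```text
time: 7.3
tool_pos: [0.5656, 0.0118, 0.0694]
ee_rot: [3.141, 0.0, 1.686]
wrist_force: [0.5, -0.5, -1.4]
width: 0.0259
finger_force: 30.0
```

Request:
{"method": "servo_tool", "body": {
  "targets": [
    [0,0,0.05,0],
    [0,0,0.05,0]
  ]
}}

```text
time: 7.55
tool_pos: [0.5657, 0.0119, 0.0694]
ee_rot: [3.141, 0.0, 1.686]
wrist_force: [-2.2, -0.5, 2.5]
width: 0.0252
finger_force: 30.0
```

Request:
{"method": "servo_tool", "body": {
  "targets": [
    [0,0,0,0],
    [0,0,0,0],
    [0,0,0,0],
    [0,0,0,0],
    [0,0,0,0]
  ],
  "claw": 100
}}

```text
time: 8.18
tool_pos: [0.5654, 0.0119, 0.0684]
ee_rot: [3.142, 0.0, 1.686]
wrist_force: [0.2, -0.2, 0.0]
width: 0.0572
finger_force: 0.0
```

Request:
{"method": "servo_tool", "body": {
  "targets": [
    [0,0,-1,0],
    [0,0,-3,0],
    [0,0,-6,0],
    [0,0,-8,0],
    [0,0,-8.5,0]
  ]
}}

```text
time: 8.8
tool_pos: [0.5666, 0.0118, 0.1561]
ee_rot: [3.137, 0.001, 1.686]
wrist_force: [0.3, 0.1, -0.8]
width: 0.0571
finger_force: 0.0
```

Request:
{"method": "servo_tool", "body": {
  "targets": [
    [1.5,0.5,0,0],
    [5,1.5,0,0],
    [9,2.7,0,0],
    [13,3.9,0,0],
    [15.3,4.6,0,0],
    [15.8,4.7,0,0],
    [15.8,4.7,0,0]
  ],
  "claw": 255
}}

```text
time: 9.68
tool_pos: [0.5937, 0.1738, 0.1529]
ee_rot: [-3.141, 0.001, 1.686]
wrist_force: [-0.2, 0.8, -0.4]
width: 0.0001
finger_force: 0.0
```

Request:
{"method": "servo_tool", "body": {
  "targets": [
    [0,0,0.5,0],
    [0,0,1.5,0],
    [0,0,2,0],
    [0,0,2,0]
  ]
}}

```text
time: 10.18
tool_pos: [0.5934, 0.1738, 0.1324]
ee_rot: [-3.14, 0.0, 1.686]
wrist_force: [0.2, -0.9, -0.5]
width: 0.0002
finger_force: 0.0
```

Run:
```python
from h import *
a=snap('top','t4');b=snap('scene','s4')
o=get_obs();print(o['tool_pos'],o['ee_rot'],o['time'],o['width'])
print(w2px('scene',[o['tool_pos']-[0,0,.014],[.5964,.1565,.053]]))
c=np.hstack([cv2.resize(a[200:320,220:380],(400,300),interpolation=2),cv2.resize(b[190:310,280:440],(400,300),interpolation=2)])
c=np.vstack([c,np.zeros_like(c)])
c[300:,:400]=cv2.resize(b[230:290,350:430],(400,300),interpolation=2)
cv2.imwrite('pics/c4.png',cv2.convertScaleAbs(c,alpha=1.6))
```

```text
[0.59392373 0.17410633 0.13342916] [-3.14155096e+00  1.25909502e-04  1.68589458e+00] 10.275 0.0003462680256023565
[[406.6 250.2]
 [391.4 272.8]]
```

View pics/c4.png

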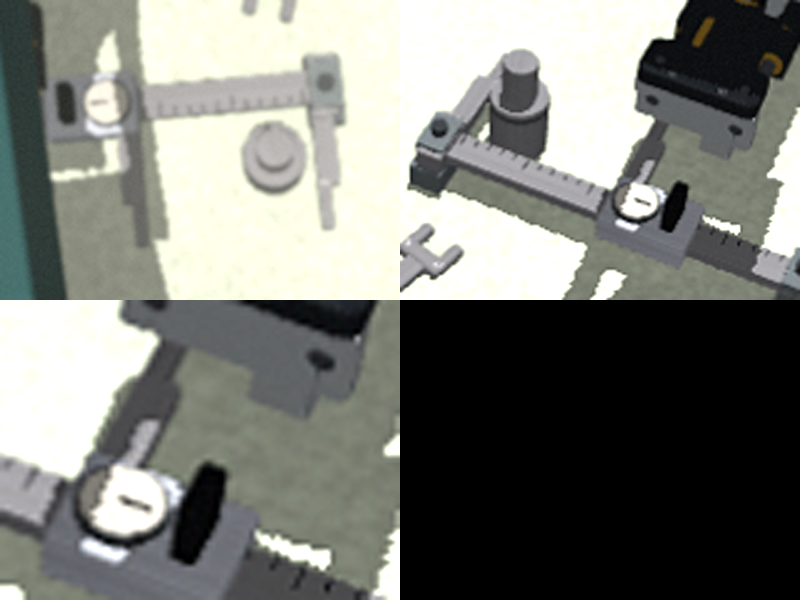

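The vessel stands upright between the jaws near the fixed one, with its neck at (272,150) in the top-left crop. The tab is at (200,515) in the bottom crop, and the closed fingertips are above and behind it. I'll descend behind the tab.

Request:
{"method": "servo_tool", "body": {
  "targets": [
    [0,0,1,0],
    [0,0,3,0],
    [0,0,5,0],
    [0,0,6.5,0],
    [0,0,7.2,0],
    [0,0,7.2,0]
  ]
}}

```text
time: 11.02
tool_pos: [0.5937, 0.1742, 0.061]
ee_rot: [-3.141, 0.0, 1.686]
wrist_force: [-0.8, 0.1, -0.2]
width: 0.0001
finger_force: 0.0
```

Request:
{"method": "servo_tool", "body": {
  "targets": [
    [-0.2,0,0,0],
    [-0.4,0,0,0],
    [-0.6,0,0,0],
    [-0.8,0,0,0],
    [-1.0,0,0,0],
    [-1.2,0,0,0]
  ]
}}

```text
time: 11.78
tool_pos: [0.5951, 0.1656, 0.0621]
ee_rot: [3.14, -0.006, 1.687]
wrist_force: [-1.8, 8.4, 0.8]
width: 0.0002
finger_force: 4.1
```

Request:
{"method": "servo_tool", "body": {
  "targets": [
    [-0.3,0,0,0],
    [-0.6,0,0,0],
    [-1.0,0,0,0],
    [-1.4,0,0,0],
    [-1.8,0,0,0],
    [-2.2,0,0,0],
    [-2.6,0,0,0],
    [-3.0,0,0,0]
  ]
}}

```text
time: 12.78
tool_pos: [0.5986, 0.136, 0.0621]
ee_rot: [3.14, -0.006, 1.687]
wrist_force: [-0.7, 7.8, 0.9]
width: 0.0006
finger_force: 4.2
```

Request:
{"method": "servo_tool", "body": {
  "targets": [
    [-0.4,0,0,0],
    [-0.8,0,0,0],
    [-1.2,0,0,0],
    [-1.6,0,0,0],
    [-2.0,0,0,0],
    [-2.4,0,0,0],
    [-2.7,0,0,0],
    [-3.0,0,0,0]
  ]
}}

```text
time: 13.78
tool_pos: [0.6021, 0.1062, 0.0621]
ee_rot: [3.14, -0.006, 1.687]
wrist_force: [-0.5, 9.1, 2.2]
width: 0.0007
finger_force: 4.2
```

Run:
```python
from h import *
a=snap('top','t5');b=snap('scene','s5')
o=get_obs();print(o['tool_pos'],o['ee_rot'],o['time'],o['wrist_force'])
d=o['tool_pos'][:2]-[.6159,-.0124];print(d@[.9934,.1147],d@[-.1147,.9934])
c=np.hstack([cv2.resize(a[200:320,260:380],(400,400),interpolation=2),cv2.resize(b[180:300,270:390],(400,400),interpolation=2)])
cv2.imwrite('pics/c5.png',cv2.convertScaleAbs(c,alpha=1.6))
```

```text
[0.60221826 0.1057088  0.06208468] [ 3.14021495 -0.00549819  1.68711021] 13.875 [-1.09861126  7.51771747  1.47347794]
-4.435686797445771e-05 0.11889857814157331
```

View pics/c5.png

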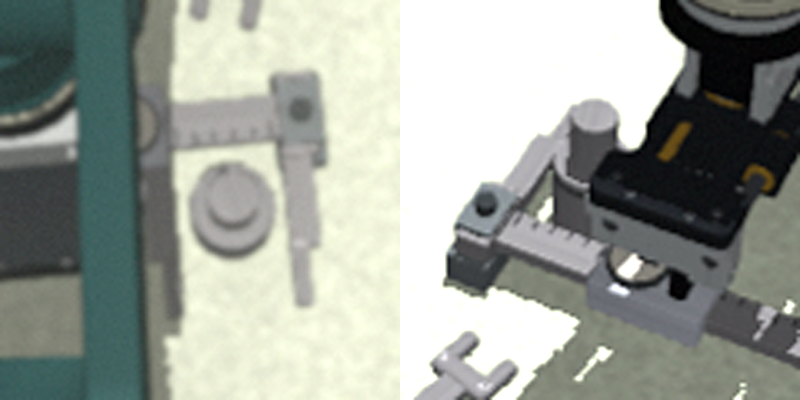

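The jaw is now about 6 mm short of the vessel, whose neck is at (235,195) in the left crop. The vessel is still upright. I'll push more slowly from here.

Request:
{"method": "servo_tool", "body": {
  "targets": [
    [-0.2,0,0,0],
    [-0.4,0,0,0],
    [-0.6,0,0,0],
    [-0.7,0,0,0],
    [-0.8,0,0,0],
    [-0.9,0,0,0],
    [-1.0,0,0,0],
    [-1.1,0,0,0]
  ]
}}

```text
time: 14.88
tool_pos: [0.6034, 0.0962, 0.0621]
ee_rot: [3.14, -0.008, 1.688]
wrist_force: [0.4, 10.1, 1.1]
width: 0.0003
finger_force: 5.1
```

Request:
{"method": "servo_tool", "body": {
  "targets": [
    [-0.1,0,0,0],
    [-0.2,0,0,0]
  ]
}}

```text
time: 15.12
tool_pos: [0.6036, 0.0942, 0.0621]
ee_rot: [3.14, -0.008, 1.688]
wrist_force: [0.1, 9.7, 1.8]
width: 0.0006
finger_force: 5.1
```

Request:
{"method": "servo_tool", "body": {
  "targets": [
    [-0.1,0,0,0],
    [-0.2,0,0,0]
  ]
}}

```text
time: 15.38
tool_pos: [0.6039, 0.0922, 0.0621]
ee_rot: [3.14, -0.008, 1.688]
wrist_force: [-0.6, 10.2, 2.2]
width: 0.0006
finger_force: 5.1
```

Request:
{"method": "servo_tool", "body": {
  "targets": [
    [-0.1,0,0,0],
    [-0.1,0,0,0]
  ]
}}

```text
time: 15.62
tool_pos: [0.604, 0.0917, 0.0621]
ee_rot: [3.14, -0.009, 1.688]
wrist_force: [-0.3, 10.7, 1.2]
width: 0.0006
finger_force: 5.6
```

Request:
{"method": "servo_tool", "body": {
  "targets": [
    [-0.05,0,0,0],
    [-0.1,0,0,0],
    [-0.1,0,0,0]
  ]
}}

```text
time: 16.0
tool_pos: [0.6041, 0.0916, 0.0621]
ee_rot: [3.14, -0.01, 1.688]
wrist_force: [-0.7, 13.4, 1.7]
width: 0.0005
finger_force: 6.4
```

Force is rising with no further motion, so the vessel is nipped. I'll back off.

Request:
{"method": "servo_tool", "body": {
  "targets": [
    [0.2,0,0,0],
    [0.5,0,0,0],
    [1.0,0,0,0],
    [1.3,0,0,0],
    [1.3,0,0,0]
  ]
}}

```text
time: 16.62
tool_pos: [0.6025, 0.0985, 0.0612]
ee_rot: [-3.141, 0.001, 1.686]
wrist_force: [0.4, 0.3, 0.1]
width: 0.0002
finger_force: 0.0
```

Request:
{"method": "servo_tool", "body": {
  "targets": [
    [0,0,-1,0],
    [0,0,-4,0],
    [0,0,-8,0],
    [0,0,-12,0],
    [0,0,-15,0],
    [0,0,-15,0]
  ]
}}

```text
time: 17.38
tool_pos: [0.6043, 0.0986, 0.2158]
ee_rot: [3.134, 0.001, 1.686]
wrist_force: [0.2, 0.6, 0.2]
width: 0.0002
finger_force: 0.0
```

Request:
{"method": "servo_tool", "body": {
  "targets": [
    [0,-3,0,0],
    [2,-8,0,0],
    [5,-13,0,0],
    [8,-17,0,0],
    [10,-19,0,0],
    [11,-20,0,0],
    [11,-20,0,0]
  ]
}}

```text
time: 18.25
tool_pos: [0.391, 0.1851, 0.2107]
ee_rot: [-3.141, 0.001, 1.687]
wrist_force: [0.1, 0.3, -0.1]
width: 0.0001
finger_force: 0.0
```

Run:
```python
from h import *
a=snap('top','t6');b=snap('scene','s6')
o=get_obs();print(o['tool_pos'],o['time'],o['wrist_force'])
c=np.hstack([cv2.resize(a[200:320,260:380],(400,400),interpolation=2),cv2.resize(b[180:300,270:390],(400,400),interpolation=2)])
cv2.imwrite('pics/c6.png',cv2.convertScaleAbs(c,alpha=1.6))
```

```text
[0.39186707 0.18458863 0.21089825] 18.35 [-0.84308687 -0.88870545  0.15966779]
```

View pics/c6.png

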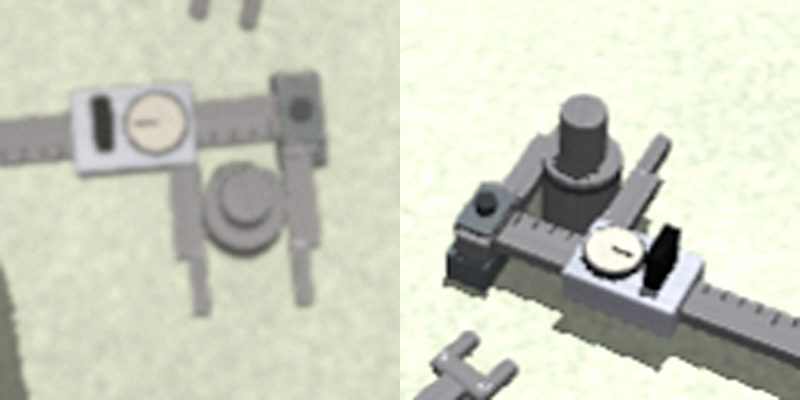

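The picture shows the vessel upright, with its neck at (250,190) in the left crop and its body touching both jaws. The jaw is square and the arm is clear, so I'm handing in.

```bash
python3 -c "
from bench import *
print(close_job())"
```

```text
the job is handed in; nothing more can be done
None
```

The wide vessel stands upright between the caliper jaws with the moving jaw closed on it (peak reading about 13 N, jaw looks square); the arm is clear, nothing else was touched, and the job was handed in at about 18 s.

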